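# Unhook the carded spare and rack it

## Task

Take the carded stirring bar off the stand's hook by raising it just enough for its hang hole to pass the hook's upturned tip while sliding it off, without straining the hook, then stand it upright, hole up, fully down in the slot of the blue rack, gently, and let go. Leave the other things on the bench where they are.

Things in the scene. Friction and masses are not known exactly. Their poses are not given: they have to be found in the camera images.
- card: carded spare: stiff board 100 mm wide (y), 110 high (z), 4 thick (x), white with orange top, about 70 g, hung loosely from the hook by its hole's upper edge. Origin: middle of its lower edge, z up the board. A clear blister (52 wide, 30 high, 45 to 75 mm above the lower edge) with a blue stirring bar stands 14 mm out of its -x face
- card_hole (a point): centre of the card's hang hole, 90.5 mm above its lower edge; axes as the card's. The hole is 26 mm wide (y) and 17 mm high (82 to 99 mm above the lower edge). Beside it the board is solid up to its top edge, |y| from 13 to 50 mm, and can be gripped there from above
- stand: display stand, fixed: dark base 130 x 110 x 10 mm (x -60 to +70 mm), post 22 mm wide at x = 41 to 59 mm, 193 mm high. A flat steel hook comes out of a clevis on the post (clevis x = 21 to 45 mm) toward the stand's -x. Origin: middle of the base's underside, z up. More than 12 N between card and hook or stand counts as damage, and so does a robot touch of over 5 N
- hook_hang (a point): point on the hook bar's centre line where the card hangs, 165 mm above the stand's underside; axes as the stand's. The bar is 10 mm wide (y), 5 thick and runs from here about 57 mm toward -x; there its end turns up at about 60 degrees, rising about 8 mm above the bar's top (outermost point about 64 mm from here). See stand_post for its slope
- stand_post (a point): top of the stand's post, 193 mm above its underside. The hook bar is clamped level or sloping upward toward its tip, by 0 to 0.26 rad about hook_hang: different every time and not measured, so the tip stands 0 to 15 mm higher than on a level bar and must be found by feel. The hook is rigid and does not give
- rack: blue card rack, fixed: base 70 (x) x 136 (y) x 8 mm with one slot along its y axis between walls up to z = 33 mm; the slot is 8 mm wide (x) and 114 mm long (y), with flared lips above up to z = 41 mm, where the mouth is about 20 mm wide. Origin: middle of the base's underside, z up. More than 25 N between card and rack is too much
- rack_slot (a point): the middle of the slot's floor, 8 mm above the rack's underside; axes as the rack's
- petri_dish: closed petri dish, 60 mm across, 14 mm high; origin in the middle of its underside. A bystander, loose.
- tape: yellow roll of tape lying flat, 62 mm across, 18 mm high; origin in the middle of its underside. A bystander, loose.
- vial: small vial with a black cap, 27 mm across, 66 mm high; origin in the middle of its underside. A bystander, loose.
- white_jar: white screw-cap jar, 60 mm across, 90 mm high; origin in the middle of its underside. A bystander, loose.
- tips_carton: pale carton, 60 x 100 x 30 mm; origin in the middle of its underside. A bystander, loose.
- small_beaker: small clear beaker, 74 mm across, 87 mm high; origin in the middle of its underside. A bystander, loose.
Things that resemble listed ones, but are neither listed nor needed, are in the scene too. Of the things that look like the card, the larger one is meant. Leave any brown look-alike of the stand alone.

How it is judged:
By the outcome, as a careful person would: the job done as asked, in the order asked, and still so for the second after the job is handed in, with the robot touching nothing.
It also fails if it takes over 72 s, if anything falls off the work surface, if the arm or the gripper's body presses on something with over 40 N, if the wrist force passes 120 N, or if a joint passes its speed limit or range.

## Robot

A 6-joint arm with a two-finger parallel gripper is mounted at the origin on a cart in front of the work surface, level with it; the furniture and walls round the work are solid. World frame = base frame: x ahead of the robot, y to its left, z up, the work surface at z = 0. Lengths are in m, angles in degrees, forces in N, time in s.
With the tool pointing down it reaches from about 0.3 to 0.75 m from the base axis. Payload 8.5 kg.
Tool frame: the origin (TCP) lies midway between the tips of the shut fingers; the grasp point (between the pads) lies env.tcp_to_grasp behind it (env.tcp_to_grasp is the distance from the TCP to the grasp point, in m); z points along the fingers, y is the line along which they close (so a half turn about z gives the same grasp; the last joint's range is limited). The gripper opens to 85 mm and grips with 20 to 120 N. Pads are 22 mm wide; open, the fingers measure 114 mm over their backs; the gripper's body (76 mm by 85 mm) begins 54 mm behind the grasp point. The pads swing forward as they close: fully open they stand 13 mm farther back than shut.
Start: joints at [53.669, 21.807, 74.336, -0, 83.858, -12.336], TCP at [0.224, 0.502, 0.231] pointing down, gripper open.
Joint ranges: [-178.18, 178.18], [-50.72, 133.34], [12.68, 142.11], [-81.47, 261.47], [9.98, 163.14], [-165.26, 165.26]. Speed limits (degrees/s): [136.94, 136.94, 180, 180, 180, 180].

## Interface

Orientations are given as a 3x3 rotation matrix whose columns are the frame's x, y, z axes.
In Python, from rig import observe, optics, job, env gives the robot as it stands. The module is installed in compiled form; this text tells all that it offers.
- The arm moves only by the shell command python3 -m jog 'ROWS' [FORCE]. ROWS is JSON, a list of rows, each a list of 7 numbers: the turn, a rotation vector about the tool's x, y, z in rad, then the shift along the tool's x, y, z in m, then the opening in per cent of the stroke, from 0 (shut) to 100 (fully open). A call has 1 to 10 rows; each row shifts and turns the commanded pose from where the row before left it, along the tool's axes as they then stand; what a row does not reach is not made up. A row lasts 1/8 s, in which the tool goes at most 62.5 mm and 10.7 degrees, less where a joint would pass 70% of its speed; a pose out of reach is approached as far as the arm can. A call is refused whole if a number of a shift passes 0.0625 or a number of a turn 0.188, either way. A call with a gripper value outside its range is refused whole. The fingers move at their own pace and stop on an object; FORCE is the grip in N (left out, the last holds). Time passes only in rows, so rows that do not move let the fingers close. It gives the time, the measured TCP pose, the force, the opening and the grip force at its end, in the units of the state.
- observe(): the state, without advancing time (a new reading comes with each control period).
- optics.get_image(name): name is "side" or "top"; returns a dict with "pixels" (420x560x3 uint8, red, green, blue), "mtx" (3x3 intrinsics, pixels), "dist_coeffs" ([k1, k2, p1, p2, k3] as OpenCV has them; the pictures are not rectified), "rvec" (rotation vector, rad) and "tvec" (3), from world to camera coordinates, as OpenCV has them. Camera axes: x right, y down, z forward; pixel columns grow to the right and rows downward; lengths in m; the calibration is good to about 2 mm. A picture is of the moment at which its call begins. There is no depth.
- job.close_job(): hands the job in; it is judged then, once.
The state is a dict: "time_s": time; "q": joint angles; "qvel": joint speeds; "joint_efforts": joint torques, N m; "position": TCP position; "tool_rot": TCP orientation; "ft_force": force on the tool from outside, world axes, zero at the start; "wrist_torque": the same for the moment, N m; "grip_width": finger opening in m; "gripper_force": force on a finger pad.
Only numpy, scipy, OpenCV 4.12 (cv2) and the standard library are available. Lean on these libraries where they do the work, as an engineer would, in place of code of your own. Each camera call takes 0.05 s, during which the arm holds its last target. There are 200 camera calls.

## Working session

There is one attempt and no reset: what is moved stays moved. The work goes in short steps, Python scripts to look and compute and a shell command to move; the robot and the scene stay as the last step left them, time stands still between calls to the robot, and variables do not carry over. Pictures are saved under pics/ and viewed, at most 10 in all, crops included, and the job is handed in when it is done.

```bash
mkdir -p pics
cat > h.py <<'E'
import numpy as np, cv2
from rig import observe, optics, job, env
def grab(n,f=None):
    im=optics.get_image(n); im['R']=cv2.Rodrigues(np.array(im['rvec'],float))[0]; im['t']=np.array(im['tvec'],float).reshape(3)
    im['K']=np.array(im['mtx'],float); im['d']=np.array(im['dist_coeffs'],float)
    if f: cv2.imwrite(f,cv2.cvtColor(im['pixels'],cv2.COLOR_RGB2BGR))
    return im
def ray(im,uv):
    p=cv2.undistortPoints(np.array([[uv]],float),im['K'],im['d'])[0,0]
    d=im['R'].T@np.array([p[0],p[1],1.]); return -im['R'].T@im['t'], d/np.linalg.norm(d)
def onz(im,uv,z):
    c,d=ray(im,uv); return c+d*(z-c[2])/d[2]
def two(a,ua,b,ub):
    c,d=ray(a,ua); e,f=ray(b,ub)
    s=np.linalg.lstsq(np.array([d,-f]).T,e-c,rcond=None)[0]
    p,q=c+s[0]*d,e+s[1]*f; return (p+q)/2,np.linalg.norm(p-q)
def proj(im,P):
    return cv2.projectPoints(np.array(P,float).reshape(-1,1,3),np.array(im['rvec'],float),np.array(im['tvec'],float),im['K'],im['d'])[0][:,0]
E
python3 - <<'E'
from h import *
np.set_printoptions(precision=4,suppress=True)
for n in('top','side'):
    im=grab(n,f'pics/{n}0.png'); print(n,-im['R'].T@im['t'],im['R'][2],im['K'][0,0])
s=observe(); print(s['position'],s['tool_rot'],s['ft_force'],s['grip_width'],env.tcp_to_grasp)
E
```

```text
top [ 0.4149 -0.0616  1.4524] [ 0.0532 -0.0268 -0.9982] 385.4466498433191
side [0.3497 1.1178 0.6778] [ 0.1235 -0.9079 -0.4006] 417.1973360929622
[0.2235 0.5023 0.2308] [[-0.9136  0.4066 -0.0008]
 [ 0.4066  0.9136 -0.0011]
 [ 0.0003 -0.0013 -1.    ]] [ 0.1631  0.2848 -0.7237] 0.08525186583879182 0.0187
```

View pics/top0.png

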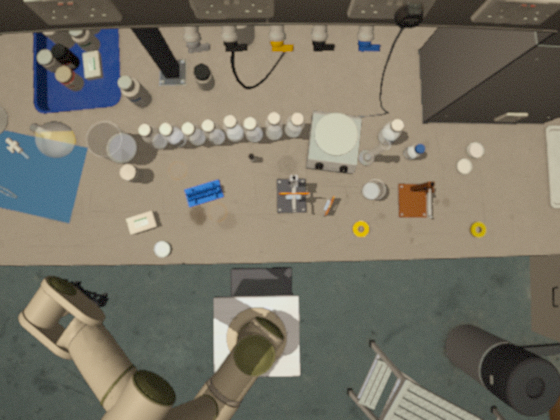

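View pics/side0.png

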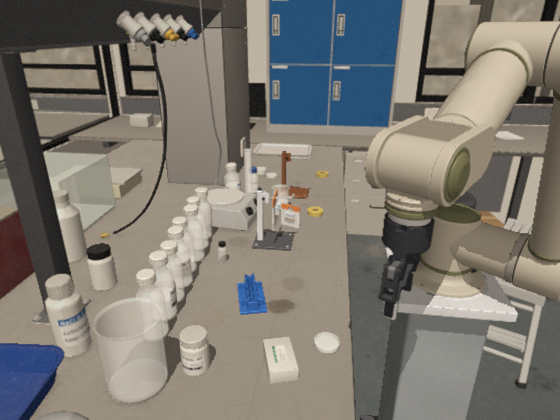

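The top view shows the dark stand at (292,195) with an orange-topped card across its hook, the blue rack at (204,193), and the brown look-alike stand at (415,200). A small orange-and-white thing is at (328,206). The side view has the stand at (272,240) and the rack at (251,297), with card-like things near (290,210). I'll enlarge both.

Run:
```python
import cv2,numpy as np
a=cv2.imread('pics/top0.png')[160:235,255:355]; b=cv2.imread('pics/side0.png')[170:260,235:335]; c=cv2.imread('pics/top0.png')[165:220,170:240]; d=cv2.imread('pics/side0.png')[265:325,215:290]
f=lambda i,w,h:cv2.resize(i,(w,h),interpolation=cv2.INTER_CUBIC)
cv2.imwrite('pics/crop0.png',np.vstack([np.hstack([f(a,400,300),f(b,400,300)]),np.hstack([f(c,400,300),f(d,400,300)])]))
```

```text
(no output)
```

View pics/crop0.png

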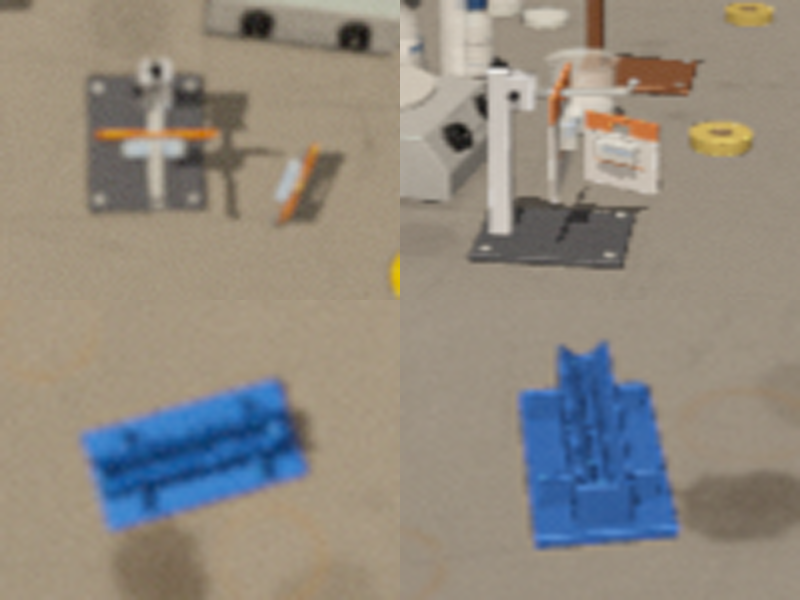

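There are two card candidates. The one on the dark stand's hook spans top px (279,193.5)–(309,193.5), about 100 mm at z≈0.18. The other stands free at top (328,206), side (291,210), and is only about 75 mm wide. The hung card is the larger one and is on the dark stand, as described, so it is the one meant; the crop confirms it. The rack is at top (204,193), turned about 17°.

```bash
cat > m.py <<'E'
from h import *
np.set_printoptions(precision=4,suppress=True)
def big(m,roi):
    x0,y0,x1,y1=roi; k=np.zeros(m.shape,np.uint8); k[y0:y1,x0:x1]=m[y0:y1,x0:x1]*255
    n,l,s,c=cv2.connectedComponentsWithStats(k); i=1+np.argmax(s[1:,4]); ys,xs=np.where(l==i); return np.c_[xs,ys].astype(np.float32)
def rect(im,pts,z):
    P=np.array([onz(im,p,z)[:2] for p in pts])
    (c,s,a)=cv2.minAreaRect((P*1000).astype(np.float32)); return np.array(c),np.array(s),a
T=grab('top');S=grab('side')
E
python3 - <<'E'
from m import *
def chans(im):
    r,g,b=[im['pixels'][...,i].astype(int) for i in range(3)]; return r,g,b
r,g,b=chans(T); hsv=cv2.cvtColor(T['pixels'],cv2.COLOR_RGB2HSV)
rk=big((b>r+40)&(b>70),(175,165,235,220)); print('rack base',rect(T,rk,.006),len(rk))
stm=(r<95)&(g<95)&(b<95)&(abs(r-b)<25)
st=big(stm,(270,170,309,217)); print('stand base',rect(T,st,.010),len(st))
og=big((r>170)&(b<110)&(r>b+90),(270,180,318,205)); print('card top T',og[:,0].min(),og[:,0].max(),og[:,1].min(),og[:,1].max(),rect(T,og,.1785))
for e in (og[:,0].min(),og[:,0].max()): print(e,og[og[:,0]==e].mean(0), onz(T,og[og[:,0]==e].mean(0),.1785))
# fit line
vx=cv2.fitLine(np.array([onz(T,p,.1785)[:2]*1000 for p in og],np.float32),cv2.DIST_L2,0,.01,.01).ravel(); print('line',vx)
r,g,b=chans(S)
og2=big((r>150)&(b<110)&(r>b+70),(268,180,279,206)); print('side card orange',len(og2),og2.min(0),og2.max(0))
rk2=big((b>r+40)&(b>70),(230,265,275,320)); print(rk2.min(0),rk2.max(0))
cv2.imwrite('pics/s1.png',cv2.resize(cv2.cvtColor(S['pixels'][175:255,245:315],cv2.COLOR_RGB2BGR),(700,560) if 0 else (525,600),interpolation=cv2.INTER_CUBIC))
E
```

```text
rack base (array([540.1606, 189.4205]), array([ 70.2418, 136.8078]), 15.800431251525879) 668
stand base (array([ 565.6467, -180.7203]), array([31.7735, 21.5444]), 77.77908325195312) 43
card top T 295.0 308.0 192.0 193.0 (array([ 521.2343, -165.1803]), array([43.2792,  3.3346]), 89.08302307128906)
295.0 [295. 193.] [ 0.5199 -0.1435  0.1785]
308.0 [308. 193.] [ 0.5192 -0.1868  0.1785]
line [   0.0166   -0.9999  520.6425 -167.4672]
side card orange 31 [272. 189.] [277. 205.]
[237. 274.] [266. 314.]
```

View pics/s1.png

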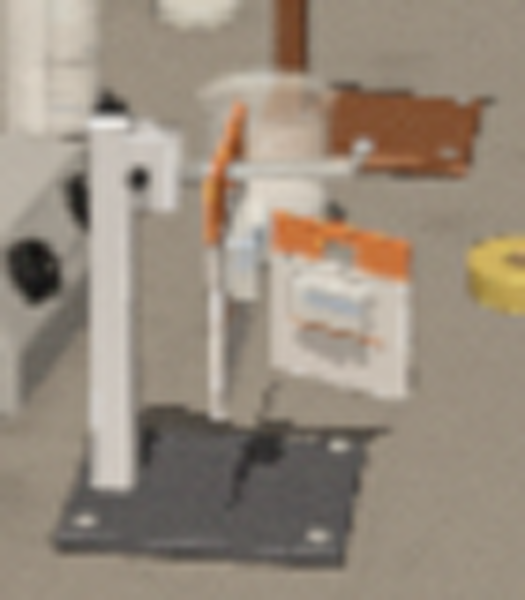

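The enlarged side view shows the hung card edge-on, its orange top at crop (228,175), and the hook bar running from (190,172) to (350,165) with its tip at (362,148). The stand base corners are at about (60,545), (345,560), (365,435) and (150,410). Next come the stand pose, the card line and a first guess at the slope.

Run:
```python
from m import *
px=T['pixels'].astype(int); 
m=(px.max(2)<105)&((px.max(2)-px.min(2))<22)
k=cv2.morphologyEx((m*255).astype(np.uint8),cv2.MORPH_CLOSE,np.ones((7,7)))>0
st=big(k,(272,172,307,217)); print('stand base',rect(T,st,.010),len(st))
C=np.array([onz(T,p,.010)[:2] for p in [(276.75,178.25),(305.75,178.25),(306.25,212.5),(277.5,213)]]); print('manual',C,C.mean(0))
og=(px[...,0]>150)&(px[...,0]>px[...,2]+50)
o=big(cv2.morphologyEx((og*255).astype(np.uint8),cv2.MORPH_CLOSE,np.ones((1,9)))>0,(270,185,318,200)); print('card T',o[:,0].min(),o[:,0].max(),rect(T,o,.1785),[onz(T,(u,193.2),.1785) for u in (o[:,0].min()-.5,o[:,0].max()+.5)])
# card lower/upper edge ends & tip
sc=lambda x,y:(245+(x+.5)/7.5-.5,175+(y+.5)/7.5-.5)
print('tip',two(T,(294,210.7),S,sc(362,145)))
tip,_=two(T,(294,210.7),S,sc(362,145))
c=np.array([C.mean(0)[0],C.mean(0)[1],0])
print('sidebase',[onz(S,sc(*p),.01) for p in ((60,540),(345,555),(365,435))])
```

```text
stand base (array([ 524.7571, -143.0328]), array([105.5182, 124.4509]), 88.9646987915039) 599
manual [[ 0.5906 -0.0867]
 [ 0.5889 -0.1961]
 [ 0.4597 -0.1951]
 [ 0.4598 -0.0872]] [ 0.5248 -0.1413]
card T 279.0 309.0 (array([ 519.9705, -140.2585]), array([99.7439,  6.6688]), 89.07746124267578) [array([ 0.5201, -0.0887,  0.1785]), array([ 0.5185, -0.1918,  0.1785])]
tip (array([ 0.4614, -0.1388,  0.1816]), np.float64(0.000672737090563333))
sidebase [array([ 0.5869, -0.08  ,  0.01  ]), array([ 0.4607, -0.0838,  0.01  ]), array([ 0.4631, -0.2011,  0.01  ])]
```

Each of these agrees with its given size:

| Item | Position | Yaw | Size check |
|---|---|---|---|
| Rack | (0.540, 0.189) | 15.8° | 70×137 mm |
| Stand origin | about (0.520, −0.141) | −0.9° | base 130×109 mm |
| Card top | (0.520, −0.140) | −0.9° | 100 mm wide |

The tip is at roughly z 0.18, so the slope is about 0.1 rad. I'll grip beside the hole on the −y side, about 34 mm from the middle. The helper below works out the steps.

```bash
cat > plan.py <<'E'
import sys; from h import *
from scipy.spatial.transform import Rotation as Ro
np.set_printoptions(precision=4,suppress=True)
def st():
    s=observe(); R=np.array(s['tool_rot']); print('t',round(s['time_s'],2),'p',np.array(s['position']),'yaw',round(np.degrees(np.arctan2(R[1,1],R[0,1])),2),'zax',R[:,2],'F',np.array(s['ft_force']).round(2),'w',round(s['grip_width'],4),'g',round(s['gripper_force'],1)); return s,R
def plan(p,yaw,n):
    s,R=st(); a=np.radians(yaw); G=np.array([[np.sin(a),np.cos(a),0],[-np.cos(a),np.sin(a),0],[0,0,-1]]).T
    G=np.array([[np.sin(a),-np.cos(a),0],[np.cos(a),np.sin(a),0],[0,0,-1]]).T
    w=Ro.from_matrix(R.T@G).as_rotvec()/n; dp=(np.array(p)-s['position'])/n
    for i in range(n):
        Ri=R@Ro.from_rotvec(w*i).as_matrix(); print([*w.round(4)],[*(Ri.T@dp).round(4)])
if __name__=='__main__':
    a=[float(x) for x in sys.argv[1:]]; plan(a[:3],a[3],int(a[4])) if a else st()
E
sed -i '/G=np.array(\[\[np.sin(a),np.cos/s/; G=.*//' plan.py
python3 plan.py 0.5190 -0.1750 0.30 -0.9 13
```

```text
t 0.3 p [0.2236 0.5024 0.2311] yaw 66.01 zax [-0.0003 -0.0003 -1.    ] F [0.22 0.6  0.27] w 0.0856 g 0.0Traceback (most recent call last):
  File "plan.py", line 13, in <module>
    a=[float(x) for x in sys.argv[1:]]; plan(a[:3],a[3],int(a[4])) if a else st()
                                        ~~~~^^^^^^^^^^^^^^^^^^^^^^
  File "plan.py", line 9, in plan
    w=Ro.from_matrix(R.T@G).as_rotvec()/n; dp=(np.array(p)-s['position'])/n
      ~~~~~~~~~~~~~~^^^^^^^
  File "scipy/spatial/transform/_rotation.pyx", line 1143, in scipy.spatial.transform._rotation.Rotation.from_matrix
ValueError: Non-positive determinant (left-handed or null coordinate frame) in rotation matrix 0: [[-0.3922 -0.9199 -0.0001]
 [-0.9199  0.3922  0.0004]
 [ 0.0003 -0.0002  1.    ]].
```

```bash
sed -i 's/G=np.array(\[\[np.sin(a),-np.cos(a),0\]/G=np.array([[-np.sin(a),np.cos(a),0]/' plan.py
python3 plan.py 0.5190 -0.1750 0.30 -0.9 13
```

```text
t 0.3 p [0.2236 0.5024 0.2311] yaw 66.01 zax [-0.0003 -0.0003 -1.    ] F [0.22 0.6  0.27] w 0.0856 g 0.0
[np.float64(-0.0), np.float64(0.0), np.float64(0.0898)] [np.float64(-0.0419), np.float64(-0.0384), np.float64(-0.0053)]
[np.float64(-0.0), np.float64(0.0), np.float64(0.0898)] [np.float64(-0.0452), np.float64(-0.0344), np.float64(-0.0053)]
[np.float64(-0.0), np.float64(0.0), np.float64(0.0898)] [np.float64(-0.0481), np.float64(-0.0303), np.float64(-0.0053)]
[np.float64(-0.0), np.float64(0.0), np.float64(0.0898)] [np.float64(-0.0506), np.float64(-0.0258), np.float64(-0.0053)]
[np.float64(-0.0), np.float64(0.0), np.float64(0.0898)] [np.float64(-0.0528), np.float64(-0.0212), np.float64(-0.0053)]
[np.float64(-0.0), np.float64(0.0), np.float64(0.0898)] [np.float64(-0.0544), np.float64(-0.0163), np.float64(-0.0053)]
[np.float64(-0.0), np.float64(0.0), np.float64(0.0898)] [np.float64(-0.0557), np.float64(-0.0114), np.float64(-0.0053)]
[np.float64(-0.0), np.float64(0.0), np.float64(0.0898)] [np.float64(-0.0565), np.float64(-0.0064), np.float64(-0.0053)]
[np.float64(-0.0), np.float64(0.0), np.float64(0.0898)] [np.float64(-0.0568), np.float64(-0.0013), np.float64(-0.0053)]
[np.float64(-0.0), np.float64(0.0), np.float64(0.0898)] [np.float64(-0.0567), np.float64(0.0038), np.float64(-0.0053)]
[np.float64(-0.0), np.float64(0.0), np.float64(0.0898)] [np.float64(-0.0561), np.float64(0.0089), np.float64(-0.0053)]
[np.float64(-0.0), np.float64(0.0), np.float64(0.0898)] [np.float64(-0.0551), np.float64(0.0139), np.float64(-0.0053)]
[np.float64(-0.0), np.float64(0.0), np.float64(0.0898)] [np.float64(-0.0536), np.float64(0.0188), np.float64(-0.0053)]
```

```bash
sed -i 's/print(\[\*w.round(4)\],\[\*(Ri.T@dp).round(4)\])/print(w.round(4),(Ri.T@dp).round(4))/' plan.py
python3 -m jog '[[0,0,0.09,-0.042,-0.038,-0.010,45],[0,0,0.09,-0.045,-0.034,-0.010,45],[0,0,0.09,-0.048,-0.030,-0.010,45],[0,0,0.09,-0.051,-0.026,-0.010,45],[0,0,0.09,-0.053,-0.021,-0.010,45],[0,0,0.09,-0.054,-0.016,-0.010,45],[0,0,0.09,-0.056,-0.011,-0.010,45],[0,0,0.09,-0.057,-0.006,0,45],[0,0,0.09,-0.057,-0.001,0,45],[0,0,0.09,-0.057,0.004,0,45]]' 30; python3 plan.py 0.5190 -0.1750 0.28 -0.9 4
```

```text
time_s: 1.55
position: [0.4532, -0.02, 0.3015]
tool_rot: [[-0.246, 0.969, 0.0], [0.969, 0.246, 0.0], [-0.0, 0.0, -1.0]]
ft_force: [0.9, 0.9, 0.8]
grip_width: 0.0383
gripper_force: 0.0
t 1.55 p [ 0.4532 -0.02    0.3015] yaw 14.25 zax [ 0.0004  0.     -1.    ] F [0.94 0.92 0.8 ] w 0.0383 g 0.0
[0.0001 0.     0.0661] [-0.0416  0.0064  0.0054]
[0.0001 0.     0.0661] [-0.0411  0.0091  0.0054]
[0.0001 0.     0.0661] [-0.0404  0.0118  0.0054]
[0.0001 0.     0.0661] [-0.0395  0.0145  0.0054]
```

```bash
python3 -m jog '[[0,0,0.066,-0.042,0.006,0.005,45],[0,0,0.066,-0.041,0.009,0.005,45],[0,0,0.066,-0.040,0.012,0.006,45],[0,0,0.066,-0.040,0.015,0.006,45],[0,0,0,0,0,0.0,45]]'
python3 - <<'E'
from m import *
import plan; s,R=plan.st()
cv2.imwrite('pics/top1.png',cv2.resize(cv2.cvtColor(T['pixels'][155:230,255:355],cv2.COLOR_RGB2BGR),(800,600),interpolation=cv2.INTER_CUBIC))
E
python3 plan.py 0.519 -0.1745 0.15 -0.9 4
```

```text
time_s: 2.17
position: [0.5196, -0.1754, 0.2779]
tool_rot: [[0.015, 1.0, -0.002], [1.0, -0.015, 0.001], [0.001, -0.002, -1.0]]
ft_force: [-0.0, 0.7, -0.3]
grip_width: 0.0383
gripper_force: 0.0
t 2.27 p [ 0.5191 -0.1731  0.2791] yaw -0.68 zax [-0.0005  0.0005 -1.    ] F [ 0.47 -0.49 -0.03] w 0.0387 g 0.0
t 2.27 p [ 0.5191 -0.1731  0.2791] yaw -0.68 zax [-0.0005  0.0005 -1.    ] F [ 0.47 -0.49 -0.03] w 0.0387 g 0.0
[-0.0001 -0.0001  0.001 ] [-0.0004 -0.      0.0323]
[-0.0001 -0.0001  0.001 ] [-0.0004 -0.      0.0323]
[-0.0001 -0.0001  0.001 ] [-0.0004 -0.      0.0323]
[-0.0001 -0.0001  0.001 ] [-0.0003 -0.      0.0323]
```

View pics/top1.png

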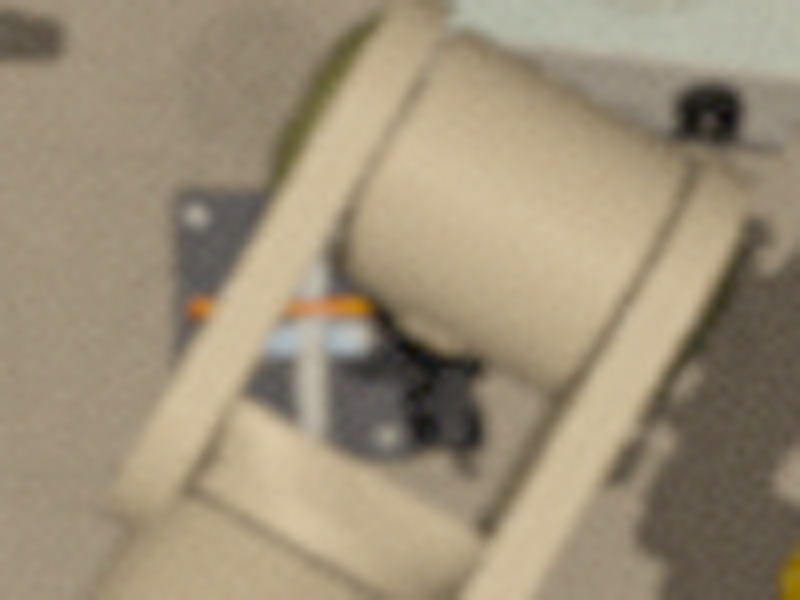

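The picture shows the card's orange top still at crop (190–370, 305). The gripper is above its −y half, with the dark fingers at about (430,400). Going straight down, then closing.

```bash
python3 -m jog '[[0,0,0,-0.001,0,0.035,45],[0,0,0,0,0,0.035,45],[0,0,0,0,0,0.030,45],[0,0,0,0,0,0.020,45],[0,0,0,0,0,0.008,45],[0,0,0,0,0,0,45]]'; python3 plan.py
```

```text
time_s: 3.02
position: [0.5193, -0.1738, 0.1518]
tool_rot: [[0.011, 1.0, 0.0], [1.0, -0.011, -0.0], [-0.0, 0.0, -1.0]]
ft_force: [-0.3, 0.1, -0.2]
grip_width: 0.0381
gripper_force: 0.0
t 3.02 p [ 0.5193 -0.1738  0.1518] yaw -0.64 zax [ 0.0003 -0.0001 -1.    ] F [-0.3   0.09 -0.25] w 0.0381 g 0.0
```

```bash
python3 -m jog '[[0,0,0,0,0,0,25],[0,0,0,0,0,0,15],[0,0,0,0,0,0,10],[0,0,0,0,0,0,5],[0,0,0,0,0,0,0],[0,0,0,0,0,0,0],[0,0,0,0,0,0,0],[0,0,0,0,0,0,0]]' 40; python3 plan.py
```

```text
time_s: 4.03
position: [0.5193, -0.1744, 0.1514]
tool_rot: [[0.012, 1.0, 0.0], [1.0, -0.012, -0.0], [-0.0, 0.0, -1.0]]
ft_force: [-0.1, -0.2, 2.4]
grip_width: 0.0032
gripper_force: 40.7
t 4.03 p [ 0.5193 -0.1744  0.1514] yaw -0.69 zax [ 0.0002 -0.0001 -1.    ] F [-0.06 -0.19  2.42] w 0.0032 g 40.7
```

```bash
for i in 1; do python3 -m jog '[[0,0,0,0,0,-0.001,0],[0,0,0,0,0,0,0]]'; python3 -m jog '[[0,0,0,0,0,-0.001,0],[0,0,0,0,0,0,0]]'; python3 -m jog '[[0,0,0,0,0,-0.001,0],[0,0,0,0,0,0,0]]'; python3 -m jog '[[0,0,0,0,0,-0.001,0],[0,0,0,0,0,0,0]]'; done | grep -E 'pos|ft_'
```

```text
position: [0.5192, -0.1743, 0.1522]
ft_force: [-0.4, 0.6, -0.2]
position: [0.5193, -0.1743, 0.1534]
ft_force: [-0.4, -0.1, -0.4]
position: [0.5193, -0.1744, 0.1544]
ft_force: [0.6, -0.5, -0.8]
position: [0.5193, -0.1743, 0.1554]
ft_force: [0.5, 0.1, -1.2]
```

```bash
(python3 -m jog '[[0,0,0,0,-0.004,0,0],[0,0,0,0,-0.004,0,0],[0,0,0,0,0,0,0]]';python3 -m jog '[[0,0,0,0,-0.003,0,0],[0,0,0,0,-0.003,0,0],[0,0,0,0,0,0,0]]') | grep -E 'pos|ft_'
```

```text
position: [0.511, -0.1742, 0.1554]
ft_force: [-0.5, -0.2, -1.3]
position: [0.5051, -0.1742, 0.1554]
ft_force: [0.5, 0.1, -0.2]
```

```bash
(python3 -m jog '[[0,0,0,0,-0.003,0,0],[0,0,0,0,-0.002,0,0],[0,0,0,0,0,0,0]]';python3 -m jog '[[0,0,0,0,-0.003,0,0],[0,0,0,0,-0.002,0,0],[0,0,0,0,0,0,0]]') | grep -E 'pos|ft_'
```

```text
position: [0.5002, -0.1741, 0.1554]
ft_force: [0.2, -0.6, -0.6]
position: [0.4952, -0.1741, 0.1554]
ft_force: [0.7, -0.4, -0.5]
```

```bash
(python3 -m jog '[[0,0,0,0,0,0.001,0],[0,0,0,0,0,0,0]]';python3 -m jog '[[0,0,0,0,0,0.0005,0],[0,0,0,0,0,0,0]]';python3 -m jog '[[0,0,0,0,0,0.0005,0],[0,0,0,0,0,0,0]]';python3 -m jog '[[0,0,0,0,0,0.0005,0],[0,0,0,0,0,0,0]]') | grep -E 'pos|ft_'
```

```text
position: [0.4953, -0.174, 0.1542]
ft_force: [-0.2, -0.7, -0.7]
position: [0.4953, -0.174, 0.1538]
ft_force: [-0.0, -0.6, -0.8]
position: [0.4953, -0.1741, 0.1534]
ft_force: [0.1, 0.1, 0.9]
position: [0.4954, -0.1741, 0.1531]
ft_force: [-0.2, 0.6, 4.5]
```

The hook holds the card at z≈0.1517 at the hang point and ≈0.1535 24 mm further out, so the slope is about 0.075 rad. I'll follow it outward and probe again near the tip.

```bash
(python3 -m jog '[[0,0,0,0,0,-0.004,0],[0,0,0,0,-0.004,-0.0004,0],[0,0,0,0,-0.004,-0.0004,0],[0,0,0,0,-0.004,-0.0004,0],[0,0,0,0,0,0,0]]';python3 -m jog '[[0,0,0,0,-0.004,-0.0004,0],[0,0,0,0,-0.004,-0.0004,0],[0,0,0,0,-0.003,-0.0004,0],[0,0,0,0,0,0,0]]';python3 -m jog '[[0,0,0,0,0,0.002,0],[0,0,0,0,0,0,0]]' ;python3 -m jog '[[0,0,0,0,0,0.001,0],[0,0,0,0,0,0,0]]' ) | grep -E 'pos|ft_'
```

```text
position: [0.483, -0.1739, 0.1581]
ft_force: [-0.3, -0.5, -0.9]
position: [0.4721, -0.1738, 0.1593]
ft_force: [0.8, -0.5, -0.2]
position: [0.4723, -0.1737, 0.157]
ft_force: [-0.5, -0.2, -0.1]
position: [0.4723, -0.1737, 0.1561]
ft_force: [-0.2, 0.3, -0.7]
```

```bash
(python3 -m jog '[[0,0,0,0,0,0.0004,0],[0,0,0,0,0,0,0]]';python3 -m jog '[[0,0,0,0,0,0.0004,0],[0,0,0,0,0,0,0]]' ;python3 -m jog '[[0,0,0,0,0,0.0004,0],[0,0,0,0,0,0,0]]' ) | grep -E 'pos|ft_'
```

```text
position: [0.4723, -0.1738, 0.1558]
ft_force: [-0.0, -0.5, -0.1]
position: [0.4723, -0.1738, 0.1554]
ft_force: [-1.0, 0.8, -0.4]
position: [0.4723, -0.1738, 0.1551]
ft_force: [0.6, 0.1, 1.4]
```

The bar top is at z≈0.1552 here, so the slope is 0.074. The hole should clear the tip at about z 0.1642, and its lower edge meets the bar at about 0.1672. I'll raise it to about 0.165 and go over the tip in small steps that stop on force.

```bash
cat > chk.py <<'E'
from h import *; import sys
s=observe(); F=np.array(s['ft_force']); print(np.array(s['position']).round(4),F.round(1)); sys.exit(int(np.linalg.norm(F-[0,0,-.6])>2.6))
E
python3 -m jog '[[0,0,0,0,0,-0.004,0],[0,0,0,0,0,-0.004,0],[0,0,0,0,0,-0.0015,0],[0,0,0,0,0,0,0]]' >/dev/null; python3 chk.py &&
python3 -m jog '[[0,0,0,0,-0.001,-0.0001,0],[0,0,0,0,-0.001,0,0],[0,0,0,0,-0.001,0,0],[0,0,0,0,0,0,0]]' >/dev/null; python3 chk.py &&
python3 -m jog '[[0,0,0,0,-0.001,0,0],[0,0,0,0,0,0,0]]'>/dev/null; python3 chk.py &&
python3 -m jog '[[0,0,0,0,-0.001,0,0],[0,0,0,0,0,0,0]]'>/dev/null; python3 chk.py
```

```text
[ 0.4723 -0.1738  0.1647] [ 0.7 -0.8 -0.7]
[ 0.4692 -0.1737  0.1646] [-0.3  0.3 -0. ]
[ 0.4682 -0.1737  0.1646] [-0.3  0.2 -0.9]
[ 0.4672 -0.1737  0.1646] [-0.6 -0.7 -0.3]
```

```bash
set -e; J(){ python3 chk.py; }
python3 -m jog '[[0,0,0,0,-0.0007,-0.0004,0],[0,0,0,0,0,0,0]]'>/dev/null; J
python3 -m jog '[[0,0,0,0,-0.0007,0,0],[0,0,0,0,0,0,0]]'>/dev/null; J
python3 -m jog '[[0,0,0,0,-0.0007,0,0],[0,0,0,0,0,0,0]]'>/dev/null; J
python3 -m jog '[[0,0,0,0,-0.0007,0,0],[0,0,0,0,0,0,0]]'>/dev/null; J
python3 -m jog '[[0,0,0,0,-0.0007,0,0],[0,0,0,0,0,0,0]]'>/dev/null; J
python3 -m jog '[[0,0,0,0,-0.0007,0,0],[0,0,0,0,0,0,0]]'>/dev/null; J
python3 -m jog '[[0,0,0,0,-0.0007,0,0],[0,0,0,0,0,0,0]]'>/dev/null; J
python3 -m jog '[[0,0,0,0,-0.0007,0,0],[0,0,0,0,0,0,0]]'>/dev/null; J
```

```text
[ 0.4666 -0.1737  0.1651] [ 0.2  1.2 -0.4]
[ 0.4659 -0.1737  0.165 ] [ 0.2  0.  -0.4]
[ 0.4652 -0.1737  0.1651] [0.2 0.4 0.7]
[ 0.4645 -0.1737  0.1651] [-0.1  0.3  0.7]
[ 0.4638 -0.1736  0.1651] [-0.1 -0.3  0.6]
[ 0.4631 -0.1737  0.1651] [ 0.4 -1.   0.6]
[ 0.4623 -0.1737  0.165 ] [-0.5 -0.2  1. ]
[ 0.4616 -0.1736  0.165 ] [-0.9 -0.2  0.8]
```

```bash
set -e; J(){ python3 chk.py; }
python3 -m jog '[[0,0,0,0,0,-0.0005,0],[0,0,0,0,0,0,0]]'>/dev/null; J
python3 -m jog '[[0,0,0,0,-0.0007,0,0],[0,0,0,0,0,0,0]]'>/dev/null; J
python3 -m jog '[[0,0,0,0,-0.0007,0,0],[0,0,0,0,0,0,0]]'>/dev/null; J
python3 -m jog '[[0,0,0,0,-0.0007,0,0],[0,0,0,0,0,0,0]]'>/dev/null; J
python3 -m jog '[[0,0,0,0,-0.0007,0,0],[0,0,0,0,0,0,0]]'>/dev/null; J
python3 -m jog '[[0,0,0,0,-0.0007,0,0],[0,0,0,0,0,0,0]]'>/dev/null; J
python3 -m jog '[[0,0,0,0,-0.0007,0,0],[0,0,0,0,0,0,0]]'>/dev/null; J
python3 -m jog '[[0,0,0,0,-0.0007,0,0],[0,0,0,0,0,0,0]]'>/dev/null; J
```

```text
[ 0.4616 -0.1736  0.1654] [ 0.1 -0.2  0.1]
[ 0.4609 -0.1736  0.1655] [ 0.7  0.5 -1.2]
[ 0.4602 -0.1736  0.1655] [-0.2  0.2 -0.4]
[ 0.4596 -0.1736  0.1655] [-0.3 -0.2 -0.2]
[ 0.4589 -0.1736  0.1655] [-0.5 -0.3 -1.1]
[ 0.4582 -0.1736  0.1655] [ 0.3  0.5 -1.3]
[ 0.4575 -0.1736  0.1655] [-0.1 -0.4 -0.5]
[ 0.4567 -0.1736  0.1655] [ 0.5 -0.1 -0.6]
```

```bash
set -e; J(){ python3 chk.py; }
python3 -m jog '[[0,0,0,0,-0.001,0,0],[0,0,0,0,0,0,0]]'>/dev/null; J
python3 -m jog '[[0,0,0,0,-0.001,0,0],[0,0,0,0,0,0,0]]'>/dev/null; J
python3 -m jog '[[0,0,0,0,-0.001,0,0],[0,0,0,0,0,0,0]]'>/dev/null; J
python3 -m jog '[[0,0,0,0,-0.001,0,0],[0,0,0,0,0,0,0]]'>/dev/null; J
python3 -m jog '[[0,0,0,0,-0.0015,0,0],[0,0,0,0,0,0,0]]'>/dev/null; J
python3 -m jog '[[0,0,0,0,-0.002,0,0],[0,0,0,0,-0.002,0,0],[0,0,0,0,-0.002,0,0],[0,0,0,0,-0.004,0,0],[0,0,0,0,0,0,0]]'>/dev/null; J
python3 - <<'E'
from m import *
cv2.imwrite('pics/s2.png',cv2.resize(cv2.cvtColor(S['pixels'][165:255,240:345],cv2.COLOR_RGB2BGR),(700,600),interpolation=cv2.INTER_CUBIC))
E
```

```text
[ 0.4557 -0.1736  0.1655] [ 0.3  0.7 -0.5]
[ 0.4547 -0.1736  0.1655] [ 0.5 -0.9  0.5]
[ 0.4537 -0.1735  0.1655] [-0.5  0.5 -0.9]
[ 0.4527 -0.1735  0.1655] [-0.2  0.8 -0.8]
[ 0.4512 -0.1735  0.1656] [-0.8 -0.5 -0.7]
[ 0.441  -0.1734  0.1656] [-0.3  0.3 -0.1]
```

View pics/s2.png

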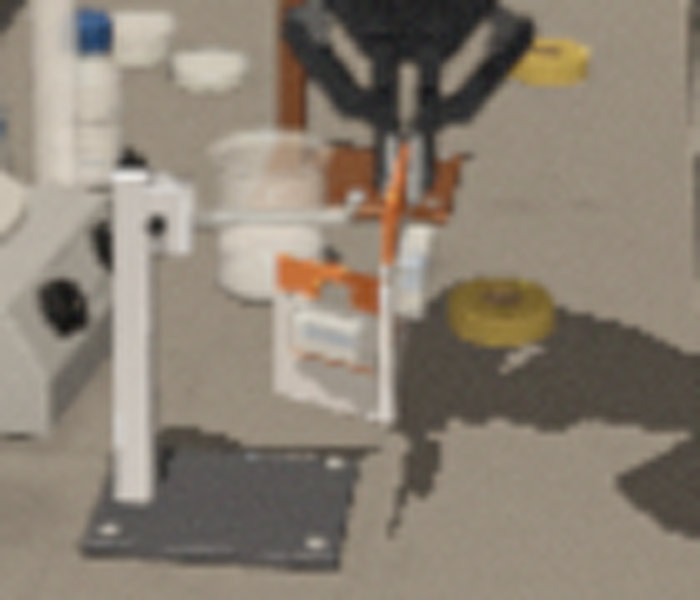

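The card is off the hook. Its orange top at crop (395,190) is well outside the tip at (355,200), and it hangs straight with its blister outward. I'll back off, raise it, and carry it over the rack.

```bash
python3 -m jog '[[0,0,0,0,-0.010,0,0],[0,0,0,0,-0.012,-0.010,0],[0,0,0,0,0,-0.025,0],[0,0,0,0,0,-0.025,0],[0,0,0,0,0,0,0]]' | head -2; python3 plan.py .5494 .1567 .225 15.8 12
```

```text
time_s: 18.0
position: [0.4193, -0.1735, 0.2273]
t 18.0 p [ 0.4193 -0.1735  0.2273] yaw -0.7 zax [ 0.0033 -0.0026 -1.    ] F [-0.66 -0.35 -1.05] w 0.0032 g 40.4
[ 0.0002  0.0002 -0.024 ] [0.0277 0.0105 0.0002]
[ 0.0002  0.0002 -0.024 ] [0.0274 0.0112 0.0002]
[ 0.0002  0.0002 -0.024 ] [0.0271 0.0118 0.0002]
[ 0.0002  0.0002 -0.024 ] [0.0268 0.0125 0.0002]
[ 0.0002  0.0002 -0.024 ] [0.0265 0.0131 0.0002]
[ 0.0002  0.0002 -0.024 ] [0.0262 0.0137 0.0002]
[ 0.0002  0.0002 -0.024 ] [0.0259 0.0144 0.0002]
[ 0.0002  0.0002 -0.024 ] [0.0255 0.015  0.0002]
[ 0.0002  0.0002 -0.024 ] [0.0251 0.0156 0.0002]
[ 0.0002  0.0002 -0.024 ] [0.0248 0.0162 0.0002]
[ 0.0002  0.0002 -0.024 ] [0.0244 0.0168 0.0002]
[ 0.0002  0.0002 -0.024 ] [0.024  0.0174 0.0002]
```

```bash
python3 -m jog '[[0,0,0,0.025,0,0,0],[0,0,0,0.040,0,0,0],[0,0,0,0.040,0,0,0],[0,0,0,0.030,0,0,0],[0,0,0,0,0,0,0]]' | head -2; python3 plan.py .5494 .1567 .2 15.8 7
```

```text
time_s: 18.62
position: [0.4201, -0.0367, 0.2249]
t 18.62 p [ 0.4201 -0.0367  0.2249] yaw -0.53 zax [-0.0012  0.0005 -1.    ] F [ 0.14 -0.53 -0.82] w 0.0029 g 40.4
[-0.0002 -0.0001 -0.0407] [0.0278 0.0182 0.0035]
[-0.0002 -0.0001 -0.0407] [0.027  0.0193 0.0036]
[-0.0002 -0.0001 -0.0407] [0.0262 0.0204 0.0036]
[-0.0002 -0.0001 -0.0407] [0.0254 0.0215 0.0036]
[-0.0002 -0.0001 -0.0407] [0.0245 0.0225 0.0036]
[-0.0002 -0.0001 -0.0407] [0.0235 0.0235 0.0036]
[-0.0002 -0.0001 -0.0407] [0.0226 0.0244 0.0036]
```

```bash
python3 -m jog '[[0,0,-0.041,0.028,0.018,0.003,0],[0,0,-0.041,0.027,0.019,0.004,0],[0,0,-0.041,0.026,0.020,0.004,0],[0,0,-0.041,0.025,0.0215,0.004,0],[0,0,-0.041,0.0245,0.0225,0.003,0],[0,0,-0.041,0.0235,0.0235,0.004,0],[0,0,-0.041,0.0225,0.0245,0.003,0],[0,0,0,0,0,0,0],[0,0,0,0,0,0,0]]' | head -2
python3 - <<'E'
from m import *; import plan
s,R=plan.st(); p=np.array(s['position'])
a=cv2.resize(cv2.cvtColor(T['pixels'][160:220,165:245],cv2.COLOR_RGB2BGR),(400,300),interpolation=cv2.INTER_CUBIC)
b=cv2.resize(cv2.cvtColor(S['pixels'][215:325,200:300],cv2.COLOR_RGB2BGR),(545,600),interpolation=cv2.INTER_CUBIC)
c=np.zeros((600,945,3),np.uint8); c[:300,:400]=a; c[:,400:]=b; cv2.imwrite('pics/r1.png',c[:,:]); cv2.imwrite('pics/r1.png',cv2.resize(c,(800,508)))
px=T['pixels'].astype(int); og=(px[...,0]>140)&(px[...,0]>px[...,2]+50)
o=big(cv2.morphologyEx((og*255).astype(np.uint8),cv2.MORPH_CLOSE,np.ones((5,9)))>0,(170,160,245,220))
print(o.min(0),o.max(0),rect(T,o,p[2]+.0268))
E
```

```text
time_s: 19.75
position: [0.5496, 0.1534, 0.2]
t 19.85 p [0.5496 0.1534 0.2005] yaw 15.68 zax [-0.0002 -0.0002 -1.    ] F [-0.44  0.22 -0.43] w 0.0036 g 40.4
[170. 161.] [209. 219.] (array([531.0513, 196.0583]), array([124.3568, 186.1956]), 89.91033172607422)
```

View pics/r1.png

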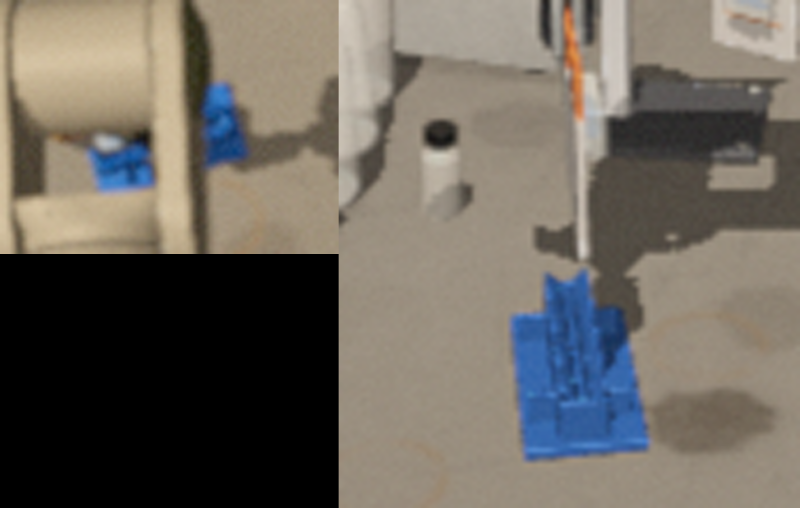

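The side half shows the card hanging vertical above the rack, its lower near corner at crop (583,260), with the lips' V at about (567,275). The arm hides the card from the top camera. I'll check both against the predictions in the side view.

```bash
python3 - <<'E'
from m import *; import plan
s,R=plan.st(); p=np.array(s['position']); yh=np.array([*R[:2,0],0]); yh/=np.linalg.norm(yh)
c=p+.034*yh; c[2]=p[2]-.0832
print('card near corner pred',proj(S,[c+.05*yh, c+.05*yh+[0,0,.11]]),'obs bottom (253,271.3)')
a=np.radians(15.8); X=np.array([np.cos(a),np.sin(a),0]); Y=np.array([-np.sin(a),np.cos(a),0]); o=np.array([.5402,.1894,0])
r=S['pixels'].astype(int); rk=big((r[...,2]>r[...,0]+40)&(r[...,2]>70),(225,255,285,325))
rows=[int(rk[:,1].max())-k for k in (1,4)]; print('rack px',rk.min(0),rk.max(0),[(y,rk[rk[:,1]==y][:,0].min(),rk[rk[:,1]==y][:,0].max()) for y in rows])
print('pred base near corners',proj(S,[o-.035*X+.068*Y,o+.035*X+.068*Y,o-.035*X+.068*Y+[0,0,.008],o+.035*X+.068*Y+[0,0,.008]]))
print('far base',proj(S,[o-.035*X-.068*Y+[0,0,.008],o+.035*X-.068*Y+[0,0,.008]]))
print('lips far',proj(S,[o-.01*X-.057*Y+[0,0,.041],o+.01*X-.057*Y+[0,0,.041]]),'near',proj(S,[o-.01*X+.057*Y+[0,0,.041],o+.01*X+.057*Y+[0,0,.041]]))
for y in (272,274,276,278): q=rk[rk[:,1]==y][:,0]; print(y,q.min() if len(q) else 0,q.max() if len(q) else 0)
# card edge observed on the near edge plane: white pixels just near the bottom
for y in (262,265,268,270,271,272): 
    q=np.where(r[y,240:262].min(1)>150)[0]+240; print(y,q)
print('1mm X ->',proj(S,[c+.05*yh+.01*X])-proj(S,[c+.05*yh]))
E
python3 plan.py .5494 .1567 .145 15.8 4
```

```text
t 19.95 p [0.5497 0.1537 0.2008] yaw 15.69 zax [ 0.0003 -0.0001 -1.    ] F [-0.11  0.83  0.16] w 0.003 g 40.4
card near corner pred [[252.1643 270.2833]
 [251.249  231.0571]] obs bottom (253,271.3)
rack px [237. 274.] [266. 314.] [(313, np.float32(240.0), np.float32(253.0)), (310, np.float32(240.0), np.float32(266.0))]
pred base near corners [[267.1314 312.6071]
 [240.0481 314.9761]
 [267.1138 310.0676]
 [239.9506 312.4216]]
far base [[261.3188 280.9099]
 [236.9355 282.7957]]
lips far [[252.7816 273.8037]
 [245.6783 274.3357]] near [[256.8403 297.6931]
 [249.0567 298.3351]]
272 0 0
274 252.0 253.0
276 245.0 253.0
278 245.0 254.0
262 [252]
265 [252]
268 [252 253]
270 [252]
271 []
272 []
1mm X -> [[-3.9762  0.2932]]
t 19.95 p [0.5497 0.1537 0.2008] yaw 15.69 zax [ 0.0003 -0.0001 -1.    ] F [-0.11  0.83  0.16] w 0.003 g 40.4
[ 0.0001  0.     -0.0005] [0.0007 0.0001 0.0139]
[ 0.0001  0.     -0.0005] [0.0007 0.0001 0.0139]
[ 0.0001  0.     -0.0005] [0.0007 0.0001 0.0139]
[ 0.0001  0.     -0.0005] [0.0007 0.0001 0.0139]
```

Predictions and picture agree to under 1 px for both the card and the rack. Lowering to just above the lips, then slowly in.

```bash
set -e; J(){ python3 chk.py; }
python3 -m jog '[[0,0,0,0.003,0,0.015,0],[0,0,-0.002,0,0,0.020,0],[0,0,0,0,0,0.020,0],[0,0,0,0,0,0.012,0],[0,0,0,0,0,0,0]]'>/dev/null; python3 plan.py; J
python3 -m jog '[[0,0,0,0,0,0.002,0],[0,0,0,0,0,0.002,0],[0,0,0,0,0,0,0]]'>/dev/null; J
python3 -m jog '[[0,0,0,0,0,0.002,0],[0,0,0,0,0,0.002,0],[0,0,0,0,0,0,0]]'>/dev/null; J
python3 -m jog '[[0,0,0,0,0,0.001,0],[0,0,0,0,0,0.001,0],[0,0,0,0,0,0,0]]'>/dev/null; J
python3 -m jog '[[0,0,0,0,0,0.001,0],[0,0,0,0,0,0.001,0],[0,0,0,0,0,0,0]]'>/dev/null; J
python3 -m jog '[[0,0,0,0,0,0.001,0],[0,0,0,0,0,0.001,0],[0,0,0,0,0,0,0]]'>/dev/null; J
python3 -m jog '[[0,0,0,0,0,0.001,0],[0,0,0,0,0,0.001,0],[0,0,0,0,0,0,0]]'>/dev/null; J
```

```text
t 20.57 p [0.5486 0.1574 0.1326] yaw 15.87 zax [-0.002  -0.0001 -1.    ] F [-0.23 -1.04 -0.07] w 0.0034 g 40.4
[0.5486 0.1574 0.1326] [-0.2 -1.  -0.1]
[0.5491 0.1574 0.1297] [-0.7  0.1 -0.5]
[0.549  0.1574 0.1253] [-0.5 -0.1 -0.5]
[0.5491 0.1574 0.1234] [ 0.4  0.5 -1.4]
[0.549  0.1574 0.1214] [ 0.4  0.5 -0.3]
[0.549  0.1574 0.1194] [-0.  -0.7 -0.6]
[0.549  0.1574 0.1174] [ 0.   0.7 -0.5]
```

```bash
set -e; J(){ python3 chk.py; }
python3 -m jog '[[0,0,0,0,0,0.001,0],[0,0,0,0,0,0.001,0],[0,0,0,0,0,0,0]]'>/dev/null; J
python3 -m jog '[[0,0,0,0,0,0.001,0],[0,0,0,0,0,0.001,0],[0,0,0,0,0,0,0]]'>/dev/null; J
python3 -m jog '[[0,0,0,0,0,0.001,0],[0,0,0,0,0,0.001,0],[0,0,0,0,0,0,0]]'>/dev/null; J
python3 -m jog '[[0,0,0,0,0,0.001,0],[0,0,0,0,0,0.001,0],[0,0,0,0,0,0,0]]'>/dev/null; J
python3 -m jog '[[0,0,0,0,0,0.0015,0],[0,0,0,0,0,0.0015,0],[0,0,0,0,0,0,0]]'>/dev/null; J
python3 -m jog '[[0,0,0,0,0,0.0015,0],[0,0,0,0,0,0.0015,0],[0,0,0,0,0,0,0]]'>/dev/null; J
python3 -m jog '[[0,0,0,0,0,0.0015,0],[0,0,0,0,0,0.0015,0],[0,0,0,0,0,0,0]]'>/dev/null; J
python3 -m jog '[[0,0,0,0,0,0.0015,0],[0,0,0,0,0,0.0015,0],[0,0,0,0,0,0,0]]'>/dev/null; J
```

```text
[0.5493 0.1574 0.1155] [ 1.9  0.7 -1.8]
[0.5492 0.1574 0.1135] [ 1.6  1.6 -1. ]
[0.5491 0.1574 0.1114] [1.8 0.5 0.2]
[0.5491 0.1574 0.1094] [ 2.2  0.5 -0.6]
[0.5491 0.1574 0.1064] [ 2.9  1.1 -1.2]
```

A slight push toward +x (about 2.5 N) means the card rubs the −x wall, so I'll shift it that way.

```bash
set -e; J(){ python3 chk.py; python3 -c "
from h import *; print(np.array(observe()['wrist_torque']).round(2))"; }
J; python3 -m jog '[[0,0,0,0,0.0006,0,0],[0,0,0,0,0,0,0]]'>/dev/null; J;  python3 -m jog '[[0,0,0,0,0.0006,0,0],[0,0,0,0,0,0,0]]'>/dev/null; J
```

```text
[0.5491 0.1574 0.1064] [ 2.9  1.1 -1.2]
```

```bash
python3 -m jog '[[0,0,0,0,0.0006,0,0],[0,0,0,0,0,0,0]]'; python3 plan.py; python3 -c "
from h import *; print(np.array(observe()['wrist_torque']).round(2))"
```

```text
time_s: 24.95
position: [0.5494, 0.1575, 0.1063]
tool_rot: [[-0.274, 0.962, -0.001], [0.962, 0.274, -0.0], [0.0, -0.001, -1.0]]
ft_force: [0.8, 0.8, -0.7]
grip_width: 0.0032
gripper_force: 40.4
t 24.95 p [0.5494 0.1575 0.1063] yaw 15.88 zax [-0.0009 -0.0002 -1.    ] F [ 0.82  0.82 -0.71] w 0.0032 g 40.4
[ 0.08 -0.29 -0.04]
```

```bash
set -e; J(){ python3 chk.py; }
python3 -m jog '[[0,0,0,0,0.0008,0,0],[0,0,0,0,0,0.001,0],[0,0,0,0,0,0,0]]'>/dev/null; J
python3 -m jog '[[0,0,0,0,0,0.0015,0],[0,0,0,0,0,0.0015,0],[0,0,0,0,0,0,0]]'>/dev/null; J
python3 -m jog '[[0,0,0,0,0,0.0015,0],[0,0,0,0,0,0.0015,0],[0,0,0,0,0,0,0]]'>/dev/null; J
python3 -m jog '[[0,0,0,0,0,0.0015,0],[0,0,0,0,0,0.0015,0],[0,0,0,0,0,0,0]]'>/dev/null; J
python3 -m jog '[[0,0,0,0,0,0.001,0],[0,0,0,0,0,0.001,0],[0,0,0,0,0,0,0]]'>/dev/null; J
python3 -m jog '[[0,0,0,0,0,0.0005,0],[0,0,0,0,0,0,0]]'>/dev/null; J
python3 -m jog '[[0,0,0,0,0,0.0005,0],[0,0,0,0,0,0,0]]'>/dev/null; J
python3 -m jog '[[0,0,0,0,0,0.0005,0],[0,0,0,0,0,0,0]]'>/dev/null; J
python3 -m jog '[[0,0,0,0,0,0.0005,0],[0,0,0,0,0,0,0]]'>/dev/null; J
python3 -m jog '[[0,0,0,0,0,0.0005,0],[0,0,0,0,0,0,0]]'>/dev/null; J
python3 -m jog '[[0,0,0,0,0,0.0005,0],[0,0,0,0,0,0,0]]'>/dev/null; J
```

```text
[0.5502 0.1577 0.1053] [ 0.5 -0.1 -1.4]
[0.5503 0.1578 0.1024] [ 0.3 -0.8  0. ]
[0.5504 0.1578 0.0994] [-0.6  0.2  0.1]
[0.5503 0.1578 0.0964] [ 0.3 -0.2 -0.2]
[0.5504 0.1578 0.0944] [-0.2 -0.2 -0.8]
[0.5504 0.1578 0.094 ] [-0.5  0.3 -0.3]
[0.5504 0.1578 0.0935] [-0.3  0.5 -0.8]
[0.5504 0.1578 0.093 ] [ 0.4  0.7 -0.7]
[0.5504 0.1578 0.0925] [-0.1  0.2 -1. ]
[0.5504 0.1578 0.092 ] [-0.1  1.1 -0.6]
[0.5504 0.1578 0.0915] [ 1.1  0.4 -0.7]
```

```bash
set -e; J(){ python3 chk.py; }
python3 -m jog '[[0,0,0,0,0,0.0005,0],[0,0,0,0,0,0,0]]'>/dev/null; J
python3 -m jog '[[0,0,0,0,0,0.0005,0],[0,0,0,0,0,0,0]]'>/dev/null; J
python3 -m jog '[[0,0,0,0,0,0.0005,0],[0,0,0,0,0,0,0]]'>/dev/null; J
python3 -m jog '[[0,0,0,0,0,0.0005,0],[0,0,0,0,0,0,0]]'>/dev/null; J
python3 -m jog '[[0,0,0,0,0,0.0005,0],[0,0,0,0,0,0,0]]'>/dev/null; J
```

```text
[0.5505 0.1578 0.0912] [ 0.  -0.4  1.9]
[0.5506 0.1579 0.0911] [-1.   0.7  5.5]
```

The floor is at TCP z 0.0912, exactly as predicted. I'll ease off, open and rise.

```bash
python3 -m jog '[[0,0,0,0,0,-0.0003,0],[0,0,0,0,0,0,4],[0,0,0,0,0,0,8],[0,0,0,0,0,0,15],[0,0,0,0,0,0,30],[0,0,0,0,0,0,45],[0,0,0,0,0,0,45],[0,0,0,0,0,0,45]]'; python3 -m jog '[[0,0,0,0,0,-0.005,45],[0,0,0,0,0,-0.015,45],[0,0,0,0,0,-0.030,45],[0,0,0,0,0,-0.050,45],[0,0,0,0,0,-0.050,45],[0,0,0,-0.05,0,-0.030,45],[0,0,0,-0.06,0,0,45],[0,0,0,-0.06,0,0,45],[0,0,0,0,0,0,45],[0,0,0,0,0,0,45]]'
python3 - <<'E'
from m import *
a=cv2.resize(cv2.cvtColor(T['pixels'][160:225,165:245],cv2.COLOR_RGB2BGR),(370,300),interpolation=cv2.INTER_CUBIC)
b=cv2.resize(cv2.cvtColor(S['pixels'][225:325,205:300],cv2.COLOR_RGB2BGR),(430,450),interpolation=cv2.INTER_CUBIC)
c=np.zeros((450,800,3),np.uint8); c[:300,:370]=a; c[:,370:]=b; cv2.imwrite('pics/r2.png',c)
X=np.array([np.cos(.2758),np.sin(.2758),0]);Y=np.array([-X[1],X[0],0]); o=np.array([.5402,.1894,.008])
print('pred side near corners bottom/top, far top',proj(S,[o+.05*Y,o+.05*Y+[0,0,.11],o-.05*Y+[0,0,.11]])); print('pred top',proj(T,[o+.05*Y+[0,0,.11],o-.05*Y+[0,0,.11]]))
E
```

```text
time_s: 29.82
position: [0.5504, 0.1578, 0.0908]
tool_rot: [[-0.273, 0.962, -0.0], [0.962, 0.273, -0.0], [-0.0, -0.0, -1.0]]
ft_force: [-1.2, -0.2, -0.1]
grip_width: 0.0387
gripper_force: 0.0
time_s: 31.08
position: [0.5967, -0.0055, 0.2716]
tool_rot: [[-0.273, 0.962, 0.001], [0.962, 0.273, 0.0], [-0.0, 0.001, -1.0]]
ft_force: [-0.5, 1.1, -0.2]
grip_width: 0.0385
gripper_force: 0.0
pred side near corners bottom/top, far top [[252.9493 306.9624]
 [252.1093 270.7727]
 [248.8046 251.2764]]
pred top [[184.0966 194.3796]
 [211.7295 186.0786]]
```

View pics/r2.png

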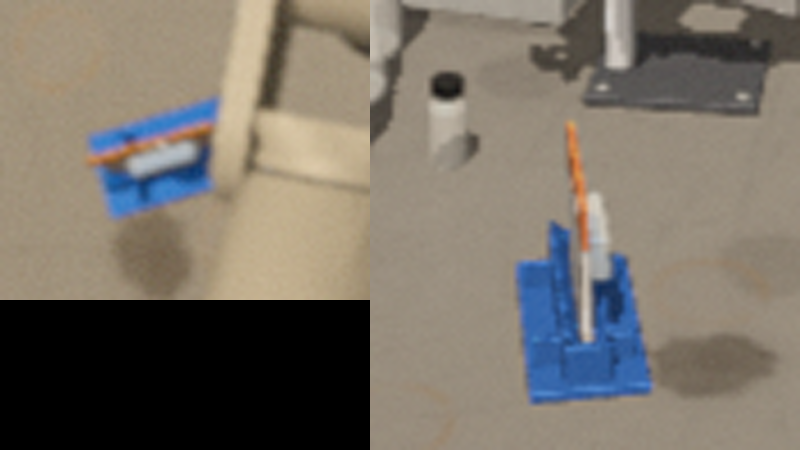

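The card stands upright in the slot, hole up and blister clear. Its top far corner is at side px (249.2,252.1) against a predicted (248.8,251.3), so it is fully down. The gripper is clear.

```bash
python3 -c "
from rig import job; print(job.close_job())"
```

```text
the job is handed in; nothing more can be done
None
```

I took the larger card off the stand's hook by feel, stood it upright, hole up and fully down in the blue rack's slot, let go, and handed the job in at about 31 s; the highest force readings were about 5 N, on the hook while probing and on the rack floor.

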